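# Rebuild the stack of boxed wagons in running bond

### The job

Rebuild the stack of boxed wagons like brickwork, every box straddling the joint beneath it, half on each box. The red box on the blue row sits out of bond: slide it along the row, without lifting it, until it straddles one of the two joints, then lay the loose red box end to end against it over the other joint, and top the stack with the yellow box over the joint between the two reds. Keep the boxes square and flush with the blue row, set them down rather than drop them, and leave the blue row and everything else on the table where it is.

Things in the scene. Friction and masses are not known exactly. Their poses are not given: they have to be found in the camera images.
- blue_left: blue carton, bottom row, +y end as seen along the row's own y axis. 112 mm long, 52 mm wide, 40 mm high, about 0.2 kg; rigid, with a printed window and wagon picture on its lid. Origin: centre of its underside. Its y axis is along its length, x across its width, z up. It stands on the board
- blue_mid: blue carton, the middle one of the bottom row. 112 mm long, 52 mm wide, 40 mm high, about 0.2 kg; rigid, with a printed window and wagon picture on its lid. Origin: centre of its underside. Its y axis is along its length, x across its width, z up. The row runs along its y axis: the three blue boxes stand end to end, centres 112.5 mm apart, so the two joints lie 56 mm to either side of its centre. The top of the row is 40 mm above this origin
- blue_right: blue carton, bottom row, -y end. 112 mm long, 52 mm wide, 40 mm high, about 0.2 kg; rigid, with a printed window and wagon picture on its lid. Origin: centre of its underside. Its y axis is along its length, x across its width, z up
- red_on_row: red carton lying loose on top of the blue row, at the start more or less over the middle blue box (up to 28 mm off along the row, up to 5 mm off across it and up to 0.12 rad skewed). 112 mm long, 52 mm wide, 40 mm high, about 0.2 kg; rigid, with a printed window and wagon picture on its lid. Origin: centre of its underside. Its y axis is along its length, x across its width, z up. It slides on the row with about 0.6 to 2 N of push
- red_loose: the other red carton, flat on the table to the left or right of the stack. 112 mm long, 52 mm wide, 40 mm high, about 0.2 kg; rigid, with a printed window and wagon picture on its lid. Origin: centre of its underside. Its y axis is along its length, x across its width, z up
- yellow: yellow carton, flat on the table on the other side of the stack. 112 mm long, 52 mm wide, 40 mm high, about 0.2 kg; rigid, with a printed window and wagon picture on its lid. Origin: centre of its underside. Its y axis is along its length, x across its width, z up
- board: low black display board under the stack, fixed, 84 x 366 x 15 mm, its length along its y axis. Origin: centre of its underside, on the table; top 15 mm up
- jar_a: paint jar, teal with a brass lid, 56 mm across, 60 mm high, behind the stack. Origin: centre of its underside. Leave it
- jar_b: a second such paint jar. Origin: centre of its underside. Leave it
- wagon: brown model wagon on a wooden plinth 160 mm long (along its y axis), 40 mm wide, 52 mm high in all, between robot and stack. Origin: centre of its underside. Leave it
- screwdriver: screwdriver with a red handle, about 170 mm long along its x axis and 26 mm high, lying between robot and stack. Origin: halfway along, at its underside. Leave it
- price_card: yellow price card in a clear foot, 60 x 90 mm, about 65 mm high, beyond the left-hand loose box. Origin: centre of its underside. Leave it
- calculator: black desk calculator, 140 x 85 x 18 mm, beyond the right-hand loose box. Origin: centre of its underside. Leave it
Things that resemble listed ones, but are neither listed nor needed, are in the scene too. What is shaped like the red_on_row but green is not meant. Leave any turquoise look-alike of the yellow alone.

How it is judged:
By the outcome, as a careful person would: the job done as asked, in the order asked, and still so for the second after the job is handed in, with the robot touching nothing.
It also fails if it takes over 70 s, if anything falls off the work surface, if the arm or the gripper's body presses on something with over 40 N, if the wrist force passes 120 N, or if a joint passes its speed limit or range.

### The arm

A 6-joint arm with a two-finger parallel gripper is mounted at the origin on the work surface. World frame = base frame: x ahead of the robot, y to its left, z up, the work surface at z = 0. Lengths are in m, angles in rad, forces in N, time in s.
With the tool pointing down it reaches from about 0.375 to 0.925 m from the base axis. Payload 5.7 kg.
Tool frame: the origin (TCP) lies between the finger pads; the fingertips stand tcp_to_tips ahead of it and the grasp point (between the pads) lies 8 mm behind it (tcp_to_tips is the distance from the TCP to the fingertips, in m); z points along the fingers, y is the line along which they close (so a half turn about z gives the same grasp; the last joint's range is limited). The gripper opens to 85 mm and grips with 20 to 120 N. Pads are 22 mm wide; open, the fingers measure 114 mm over their backs; the gripper's body (76 mm by 85 mm) begins 54 mm behind the grasp point. The pads swing forward as they close: fully open they stand 13 mm farther back than shut.
Start: joints at [1.225, 0.359, 1.51, -0, 1.272, -0.115], TCP at [0.137, 0.584, 0.242] pointing down, gripper open.
Joint ranges: [-2.97, 2.97], [-1.01, 2.36], [0.21, 2.38], [-0.96, 4.11], [0.2, 2.71], [-2.98, 2.98]. Speed limits (rad/s): [2.39, 2.39, 3.14, 3.14, 3.14, 3.14].

### API

Orientations are given as [roll, pitch, yaw] about the fixed x, y, z axes, in that order (R = Rz(yaw) Ry(pitch) Rx(roll)).
In Python, from plant import * gives the robot as it stands. The module is installed in compiled form; this text tells all that it offers.
- The arm moves only by the tool carry_out, never from a script. Its argument "targets" is a list of rows, each a list of 4 numbers: the shift along the tool's x, y, z in cm, then the turn about the tool's z in rad. In form: [[tx, ty, tz, twist], ...]. A call has 1 to 20 rows; each row is the pose to reach, as a shift and turn from the pose commanded when the call began, along the tool's axes at that moment; what a row does not reach only later rows make up. A row lasts 1/12 s, in which the tool goes at most 41.7 mm and 7.16 degrees, less where a joint would pass 70% of its speed; a pose out of reach is approached as far as the arm can. A call with a gripper value outside its range is refused whole. "gripper" is the closure in counts, from 0 (fully open) to 255 (shut), set as the call begins (left out, the last holds). The fingers move at their own pace and stop on an object; "force" is the grip in N (left out, the last holds). Time passes only in rows, so rows that repeat a pose let the fingers close. It gives the time, the measured TCP pose, the force, the opening and the grip force at its end, in the units of the state.
- get_state(): the state, without advancing time (a new reading comes with each control period).
- snapshot(name): name is "side" or "top"; returns a dict with "color" (400x640x3 uint8, blue, green, red), "vfov" (degrees; the focal length in pixels is half the picture's height over the tangent of half this angle, whatever the lens; pixels are square), "cx", "cy" (the principal point, pixels), "extrinsics" (4x4, takes a point from camera to world coordinates). Camera axes: x right, y down, z forward; pixel columns grow to the right and rows downward; lengths in m; the calibration is good to about 2 mm. A picture is of the moment at which its call begins. There is no depth.
- job_done(): hands the job in; it is judged then, once.
The state is a dict: "time_s": time; "joint_pos": joint angles; "dq": joint speeds; "effort": joint torques, N m; "position": TCP position; "eef_rot": TCP orientation; "contact_force": force on the tool from outside, world axes, zero at the start; "ft_torque": the same for the moment, N m; "grip_width": finger opening in m; "finger_force": force on a finger pad.
Only numpy, scipy, OpenCV 4.12 (cv2) and the standard library are available. Lean on these libraries where they do the work, as an engineer would, in place of code of your own. Each camera call takes 0.05 s, during which the arm holds its last target. There are 200 camera calls.

## Working session

There is one attempt and no reset: what is moved stays moved. The work goes in short steps, Python scripts to look and compute and a tool call to move; the robot and the scene stay as the last step left them, time stands still between calls to the robot, and variables do not carry over. Pictures are saved under pics/ and viewed, at most 10 in all, crops included, and the job is handed in when it is done.

Besides the shell and the picture viewer there is one more tool, called after "Call:" as name(argument=value, ...) on one line, values as JSON. carry_out: Moves the arm, as the interface text tells. Its arguments: {"type":"object","properties":{"targets":{"type":"array"},"gripper":{"type":"number"},"force":{"type":"number"}},"required":["targets"]}

```bash
mkdir -p pics; ls
python3 - <<'E'
from plant import *
import cv2,numpy as np,pickle
print(get_state())
for n in("top","side"):
    s=snapshot(n); cv2.imwrite(f"pics/{n}0.png",s["color"]); pickle.dump(s,open(f"{n}0.pkl","wb"))
    print(n,s["vfov"],s["cx"],s["cy"],np.round(s["extrinsics"],4).tolist(), [k for k in s])
E
```

```text
pics
{'time_s': 0.0, 'joint_pos': array([ 1.22491250e+00,  3.59504181e-01,  1.51142381e+00,  1.30588585e-05,
        1.27248392e+00, -1.15068754e-01]), 'dq': array([-6.78472318e-05, -9.28680265e-04, -8.90560341e-04,  9.30578575e-04,
        4.55477443e-04,  1.65224858e-05]), 'effort': array([ 1.77519203e-03, -5.27646339e+01, -2.78617787e+01,  2.59600870e-05,
        1.35148619e-02, -4.18684147e-05]), 'position': array([0.1370265 , 0.58347869, 0.24145733]), 'eef_rot': array([-3.13978686e+00, -2.21270325e-04,  2.91077353e+00]), 'contact_force': array([0.38936938, 0.47313043, 0.10399086]), 'ft_torque': array([-0.05716479, -0.01685667,  0.00975425]), 'finger_force': 0.0, 'grip_width': 0.08527900210003038}
top 43.3800061213192 331.7173943426174 192.16757085514035 [[-0.0093, -0.9975, 0.0701, 0.4136], [-0.9999, 0.009, -0.0049, 0.0152], [0.0043, -0.0702, -0.9975, 1.2611], [0.0, 0.0, 0.0, 1.0]] ['color', 'vfov', 'cx', 'cy', 'extrinsics']
side 46.205376696761945 328.4451287449661 204.70738164679165 [[0.6945, -0.5547, 0.4583, -0.037], [-0.7195, -0.5426, 0.4336, -0.4826], [0.0082, -0.6308, -0.7759, 0.9877], [0.0, 0.0, 0.0, 1.0]] ['color', 'vfov', 'cx', 'cy', 'extrinsics']
```

View pics/top0.png

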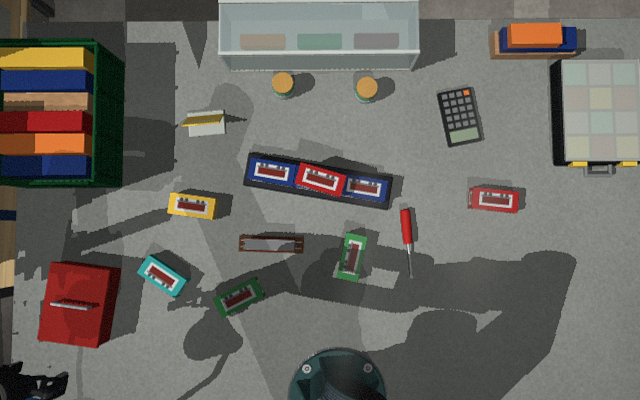

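View pics/side0.png

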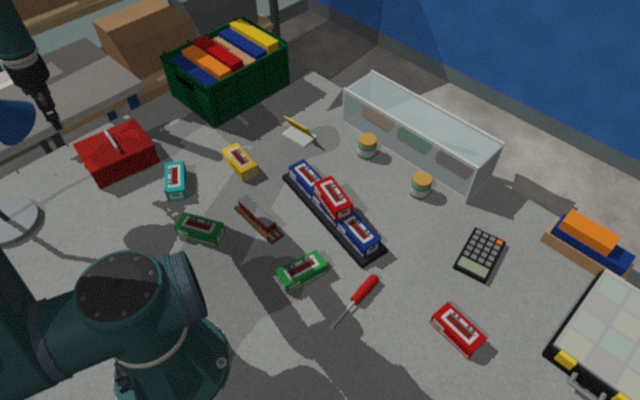

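The top view shows the row at about (247,165) to (392,190) with a red box on it at (320,179). The yellow box is at (192,206) and the loose red one at (495,199). Next I'll look at enlarged crops.

Run:
```python
import plant
print([k for k in dir(plant) if k[0]!='_'], getattr(plant,'tcp_to_tips',None))
import cv2,numpy as np
t=cv2.imread("pics/top0.png"); s=cv2.imread("pics/side0.png")
R=lambda im,x,y,w,h,k:cv2.resize(im[y:y+h,x:x+w],None,fx=k,fy=k,interpolation=cv2.INTER_NEAREST)
a=R(t,240,140,160,75,5)
b=np.hstack([R(t,160,185,66,40,6)[:, :400],R(t,462,178,66,40,6)[:, :400]])
b=cv2.resize(b,(800,242))
cv2.imwrite("pics/crop0.png",np.vstack([a[:355],b])[:600])
```

```text
['Unreachable', 'get_state', 'job_done', 'snapshot', 'tcp_to_tips'] 0.011
```

View pics/crop0.png

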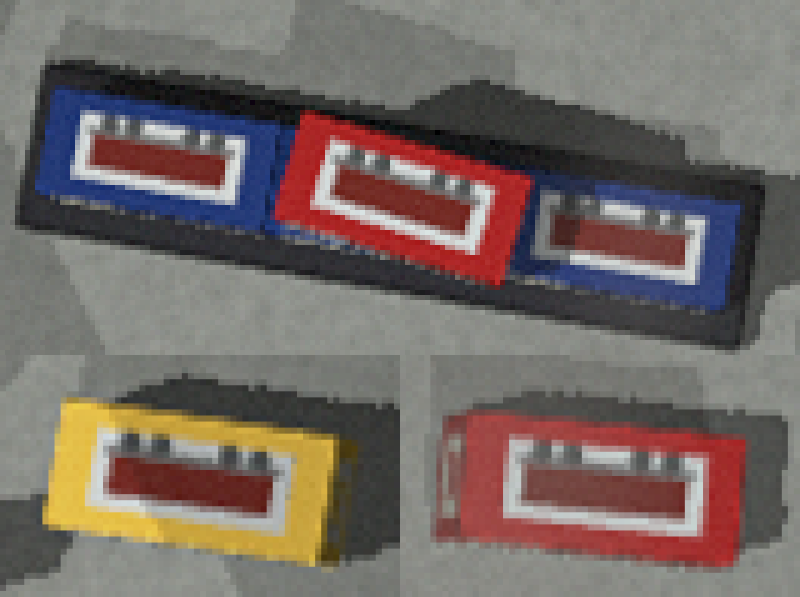

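```bash
cat > h.py <<'E'
import cv2,numpy as np
K=6
HUE={'red':[(0,9),(172,180)],'yellow':[(18,34)],'blue':[(105,125)]}
def ray(s,uv,z):
    uv=np.atleast_2d(uv).astype(float); f=s["color"].shape[0]/2/np.tan(np.radians(s["vfov"]/2)); E=s["extrinsics"]
    d=np.c_[(uv[:,0]-s["cx"])/f,(uv[:,1]-s["cy"])/f,np.ones(len(uv))]@E[:3,:3].T
    return E[:3,3]+d*((z-E[2,3])/d[:,2])[:,None]
def rect(P):
    c,(w,h),a=cv2.minAreaRect((P[:,:2]*1000).astype(np.float32))
    b=cv2.boxPoints((c,(w,h),a)); e=[b[1]-b[0],b[2]-b[1]]
    L=max(e,key=np.linalg.norm); L=L*np.sign(L[1]) # long axis toward +y
    return np.round(c,1),np.round(sorted((w,h)),1),round(float(np.arctan2(-L[0],L[1])),4)  # yaw of box
def lids(s,col,roi,z,smin=110,vmin=0):
    x,y,w,h=roi; im=cv2.resize(s["color"][y:y+h,x:x+w],None,fx=K,fy=K,interpolation=cv2.INTER_CUBIC)
    v=cv2.cvtColor(im,cv2.COLOR_BGR2HSV)
    m=sum(cv2.inRange(v,(a,smin,vmin),(b,255,255)) for a,b in HUE[col])
    C,H=cv2.findContours(m,cv2.RETR_CCOMP,cv2.CHAIN_APPROX_NONE); out=[]
    pr=lambda c: ray(s,(c[:,0]+.5)/K-.5+[x,y],z)
    for i,c in enumerate(C):
        A=cv2.contourArea(c)
        if A<100*K*K: continue
        kind='lid' if H[0][i][3]<0 else 'win'
        out.append((kind,)+rect(pr(c)))
    return out
E
python3 - <<'E'
import pickle
from h import *
s=pickle.load(open("top0.pkl","rb"))
for n,a in dict(blue=(s,'blue',(240,140,160,75),.055),redrow=(s,'red',(290,155,62,45),.095,110,130),
  redloose=(s,'red',(462,178,66,40),.04,110,130),yel=(s,'yellow',(160,185,66,40),.04,110,150)).items():
    for r in lids(*a): print(n,*r)
E
```

```text
blue lid [509.4 -68.1] [ 54.7 111.2] -0.1761
blue win [511.6 -67.4] [39.8 84. ] -0.1837
blue lid [549.  146.2] [ 56.  130.7] -0.1835
blue win [550.7 154.3] [36.3 83.8] -0.1841
redrow lid [525.9  36.5] [ 53.5 111.8] -0.2982
redrow win [526.7  36.1] [35.4 82.8] -0.3009
redloose lid [ 477.5 -387.6] [ 53.2 113.3] -0.1129
redloose win [ 478.1 -388.9] [35.9 83.2] -0.1188
yel lid [470.1 351.3] [ 52.8 111.8] -0.1582
yel win [470.5 351. ] [34.6 82.3] -0.156
```

```bash
cat >> h.py <<'E'
from scipy.spatial.transform import Rotation as Ro
def go(st,p,theta):
    """row taking the measured pose to TCP p (m), closing line across a box of yaw theta"""
    R=Ro.from_euler('xyz',st["eef_rot"]).as_matrix(); d=R.T@(np.array(p)-st["position"])*100
    return np.round(d,2).tolist()+[round(float(st["eef_rot"][2]-(theta+np.pi/2)),4)]
E
python3 - <<'E'
from plant import *
from h import *
print(go(get_state(),[.5262,.0363,.160],-.299))
E
```

```text
[-50.4, -44.36, 8.22, 1.639]
```

Call:
carry_out(targets=[[-3,-2.6,0.5,0.1],[-6,-5.3,1,0.2],[-9.5,-8.4,1.5,0.3],[-13,-11.4,2,0.42],[-16,-14,2.5,0.54],[-19,-16.7,3,0.66],[-22,-19.4,3.5,0.78],[-25,-22,4,0.9],[-28,-24.6,4.5,1.02],[-31,-27.3,5,1.14],[-34,-30,5.5,1.26],[-37,-32.6,6,1.38],[-40,-35.2,6.5,1.5],[-43,-37.8,7,1.6],[-46,-40.5,7.5,1.639],[-49,-43.1,8,1.639],[-50.4,-44.36,8.22,1.639],[-50.4,-44.36,8.22,1.639],[-50.4,-44.36,8.22,1.639],[-50.4,-44.36,8.22,1.639]], gripper=0, force=20)

```text
time_s: 1.77
position: [0.5253, 0.0374, 0.1597]
eef_rot: [-3.14, 0.0, 1.272]
contact_force: [-1.1, -0.1, -0.2]
grip_width: 0.0853
finger_force: 0.0
```

Run:
```python
from plant import *
from h import *
st=get_state(); print(st["time_s"],st["position"],st["eef_rot"],st["contact_force"],go(st,[.5262,.0363,.072],-.299))
```

```text
1.7667 [0.52529581 0.03743823 0.15972711] [-3.13972252e+00  1.37890800e-04  1.27153147e+00] [-1.05173456 -0.09653615 -0.2217219 ] [-0.08, 0.14, 8.77, -0.0003]
```

Call:
carry_out(targets=[[-0.04,0.07,1.5,0],[-0.08,0.14,3,0],[-0.08,0.14,4.5,0],[-0.08,0.14,6,0],[-0.08,0.14,7.2,0],[-0.08,0.14,8,0],[-0.08,0.14,8.5,0],[-0.08,0.14,8.77,0],[-0.08,0.14,8.77,0],[-0.08,0.14,8.77,0]])

```text
time_s: 2.6
position: [0.5278, 0.036, 0.0729]
eef_rot: [3.141, -0.0, 1.272]
contact_force: [-0.2, 0.4, 1.1]
grip_width: 0.0856
finger_force: 0.0
```

Call:
carry_out(targets=[[0,0,0,0],[0,0,0,0],[0,0,0,0],[0,0,0,0],[0,0,0,0],[0,0,0,0],[0,0,0,0],[0,0,0,0]], gripper=140, force=20)

```text
time_s: 3.27
position: [0.5279, 0.0357, 0.0729]
eef_rot: [3.141, -0.0, 1.272]
contact_force: [-0.3, 0.0, 6.0]
grip_width: 0.0516
finger_force: 22.2
```

Run:
```python
from plant import *
from h import *
st=get_state(); print(st)
s=snapshot("top"); cv2.imwrite("pics/top1.png",s["color"])
```

```text
{'time_s': 3.2667, 'joint_pos': array([-6.30577690e-02,  4.75424309e-01,  1.83523117e+00, -1.22642524e-04,
        8.30105841e-01,  2.36106376e-01]), 'dq': array([ 0.00034218, -0.0003365 ,  0.00016458,  0.00077721, -0.00037989,
       -0.00081595]), 'effort': array([-1.85540359e-02, -4.74925160e+01, -1.70527339e+01, -2.14581157e-02,
       -3.40662869e-01, -1.05033646e-02]), 'position': array([0.52790558, 0.03567167, 0.07293531]), 'eef_rot': array([ 3.14076320e+00, -1.06396363e-04,  1.27171495e+00]), 'contact_force': array([-0.311421  ,  0.02816722,  5.95608492]), 'ft_torque': array([ 0.03650379,  0.167199  , -0.0134877 ]), 'finger_force': 22.186776995658875, 'grip_width': 0.05156391586661329}
```

Call:
carry_out(targets=[[0,0,-0.03,0],[0,0,-0.03,0],[0,0,-0.03,0]])

```text
time_s: 3.57
position: [0.5278, 0.0357, 0.0729]
eef_rot: [3.141, -0.0, 1.272]
contact_force: [0.5, 0.1, 4.3]
grip_width: 0.0516
finger_force: 22.0
```

Call:
carry_out(targets=[[0,0,-0.05,0],[0,0,-0.05,0],[0,0,-0.05,0]])

```text
time_s: 3.82
position: [0.5271, 0.0358, 0.0729]
eef_rot: [-3.141, 0.0, 1.272]
contact_force: [-0.6, 0.5, 0.5]
grip_width: 0.0512
finger_force: 21.6
```

Run:
```python
from plant import *
from h import *
import numpy as np
st=get_state(); print(st["position"],st["contact_force"])
th=-.176; u=np.array([-np.sin(th),np.cos(th)]); v=np.array([np.cos(th),np.sin(th)])
c=np.array([.5305,.0434])
for k in(56.25,): 
    p=c+u*k/1000; print(p,go(st,[*p,st["position"][2]],th))
s=snapshot("top"); print(*lids(s,'red',(290,145,62,55),.095,110,130),sep='\n')
```

```text
[0.52711396 0.03575158 0.07294797] [-0.60598025  0.52016461  0.45112799]
[0.54034897 0.09878105] [6.41, -0.59, -0.0, -0.123]
```

Call:
carry_out(targets=[[0.2,-0.02,0,-0.004],[0.6,-0.06,0,-0.012],[1.0,-0.09,0,-0.02],[1.4,-0.13,0,-0.027],[1.8,-0.17,0,-0.035],[2.2,-0.2,0,-0.042],[2.6,-0.24,0,-0.05],[3.0,-0.28,0,-0.058],[3.4,-0.31,0,-0.065],[3.8,-0.35,0,-0.073],[4.2,-0.39,0,-0.081],[4.6,-0.42,0,-0.088],[5.0,-0.46,0,-0.096],[5.4,-0.5,0,-0.104],[5.8,-0.53,0,-0.111],[6.1,-0.56,0,-0.117],[6.3,-0.58,0,-0.121],[6.41,-0.59,0,-0.123],[6.41,-0.59,0,-0.123],[6.41,-0.59,0,-0.123]])

```text
time_s: 5.53
position: [0.5407, 0.0987, 0.0732]
eef_rot: [-3.142, 0.0, 1.395]
contact_force: [-0.2, -0.1, -0.6]
grip_width: 0.052
finger_force: 21.4
```

Run:
```python
from plant import *
from h import *
st=get_state(); print(st["position"],st["eef_rot"],st["contact_force"])
p=[.54035,.09878]; print(go(st,[*p,st["position"][2]],-.176))
s=snapshot("side"); cv2.imwrite("pics/side1.png",cv2.resize(s["color"][120:280,250:420],None,fx=4,fy=3.7))
```

```text
[0.54071351 0.09869907 0.07318924] [-3.14153086e+00  1.86026577e-04  1.39482950e+00] [-0.1577795  -0.09471152 -0.58628881]
[0.0, -0.04, 0.0, 0.0]
```

View pics/side1.png

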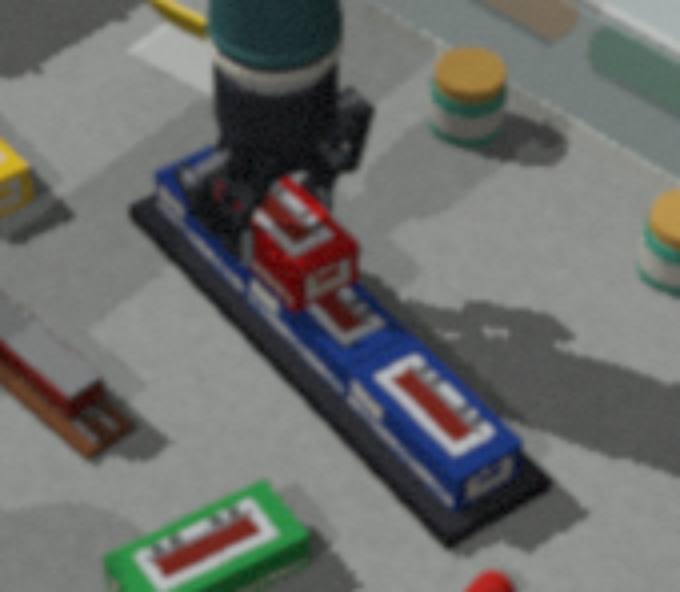

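The red box has slid about one half-length along the row and looks square on it. I'll release it, then move over the loose red box, which also clears the view.

Call:
carry_out(targets=[[0,0,0,0],[0,0,0,0],[0,0,0,0],[0,0,0,0],[0,0,-0.5,0],[0,0,-1.5,0],[0,0,-3,0],[0,0,-5,0],[0,0,-8,0],[0,0,-11,0],[0,0,-12,0],[0,0,-12,0]], gripper=0)

```text
time_s: 6.58
position: [0.5432, 0.099, 0.1971]
eef_rot: [3.134, -0.002, 1.395]
contact_force: [0.7, -0.2, -1.5]
grip_width: 0.0851
finger_force: 0.0
```

Run:
```python
from plant import *
from h import *
st=get_state(); print(st["position"],st["contact_force"],st["grip_width"])
print(go(st,[.479,-.3885,.15],-.115))
```

```text
[0.5431859  0.09895079 0.19711876] [ 0.66976351 -0.21259887 -1.50318939] 0.08505636964123084
[-49.12, 2.18, 4.65, -0.0609]
```

Call:
carry_out(targets=[[-3,0.1,0,0],[-6.5,0.3,0,0],[-10,0.5,0,-0.02],[-13.5,0.6,0,-0.02],[-17,0.8,0,-0.03],[-20.5,0.9,0,-0.03],[-24,1.1,0,-0.04],[-27.5,1.2,0.5,-0.05],[-31,1.4,1,-0.06],[-34.5,1.5,1.5,-0.06],[-38,1.7,2.2,-0.06],[-41.5,1.8,3,-0.06],[-44.5,2,3.8,-0.06],[-47,2.1,4.3,-0.06],[-48.5,2.2,4.6,-0.06],[-49.1,2.2,4.6,-0.06],[-49.1,2.2,4.6,-0.06],[-49.1,2.2,4.6,-0.06],[-49.1,2.2,4.6,-0.06]])

```text
time_s: 8.17
position: [0.4766, -0.3869, 0.1474]
eef_rot: [-3.141, -0.001, 1.456]
contact_force: [-0.1, -0.0, -0.3]
grip_width: 0.0854
finger_force: 0.0
```

Run:
```python
from plant import *
from h import *
import pickle
st=get_state(); print(st["position"],st["eef_rot"])
s=snapshot("top"); cv2.imwrite("pics/top2.png",s["color"]);pickle.dump(s,open("top2.pkl","wb"))
cv2.imwrite("pics/top2c.png",cv2.resize(s["color"][140:215,240:400],None,fx=5,fy=5,interpolation=cv2.INTER_NEAREST))
for n,a in dict(blue=(s,'blue',(240,140,160,75),.055),redrow=(s,'red',(250,150,82,45),.095,110,110)).items():
    for r in lids(*a): print(n,*r)
print(go(st,[.479,-.3885,.016],-.115))
```

```text
[ 0.47661861 -0.38686514  0.14736665] [-3.14124587e+00 -7.68412977e-04  1.45587215e+00]
blue lid [514.8 -38.6] [ 55.8 170.1] -0.1854
blue win [510.3 -67.2] [37.2 83.9] -0.1825
blue lid [555.5 182.8] [55.6 56.4] -0.1745
redrow lid [541.9 111.8] [ 53.3 137.9] -0.176
redrow win [540.4  98.8] [35.  82.8] -0.1783
[-0.15, 0.26, 13.14, 0.0001]
```

View pics/top2c.png

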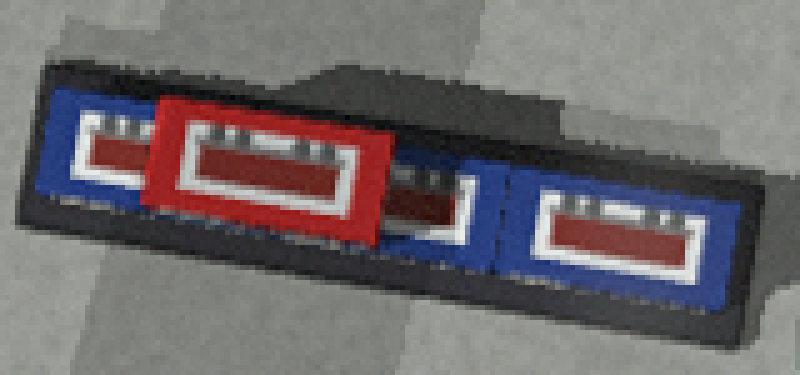

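The red box now straddles the left joint: 56.1 mm along the row, −0.15 mm across it, skew about 0.003 rad. Next I'll grasp the loose red box.

Call:
carry_out(targets=[[0,0.1,1,0],[0,0.16,3,0],[0,0.16,5.5,0],[0,0.16,8,0],[0,0.16,10,0],[0,0.16,11.5,0],[0,0.16,12.5,0],[0,0.16,12.9,0],[0,0.16,12.9,0],[0,0.16,12.9,0]])

```text
time_s: 9.05
position: [0.4785, -0.3888, 0.0187]
eef_rot: [3.141, 0.001, 1.455]
contact_force: [0.1, -0.3, 0.1]
grip_width: 0.0855
finger_force: 0.0
```

Run:
```python
from plant import *
from h import *
st=get_state(); print(st["position"],st["eef_rot"],go(st,[.4781,-.3889,.018],-.117))
```

```text
[ 0.47846464 -0.38880038  0.01871085] [3.14101506e+00 5.64847274e-04 1.45512686e+00] [-0.01, -0.04, 0.07, 0.0013]
```

Within 0.5 mm, so I'll grip and lift.

Call:
carry_out(targets=[[0,0,0,0],[0,0,0,0],[0,0,0,0],[0,0,0,0],[0,0,0,0],[0,0,0,0],[0,0,0,0],[0,0,-0.3,0],[0,0,-1,0],[0,0,-2.5,0],[0,0,-4.5,0],[0,0,-7,0],[0,0,-9.5,0],[0,0,-12,0],[0,0,-13,0],[0,0,-13,0],[0,0,-13,0],[0,0,-13,0]], gripper=160, force=35)

```text
time_s: 10.55
position: [0.4771, -0.3879, 0.1467]
eef_rot: [-3.139, -0.002, 1.455]
contact_force: [-0.3, 0.3, -1.3]
grip_width: 0.0514
finger_force: 37.3
```

Run:
```python
from plant import *
from h import *
st=get_state(); print(st["position"],st["contact_force"],go(st,[.5199,-.0148,.1485],-.179))
s=snapshot("top")
for a in (('red',(440,160,130,80),.170,110,90),):
    for r in lids(s,*a): print(*r)
```

```text
[ 0.47712792 -0.38785961  0.14668557] [-0.27524273  0.33606575 -1.32620481] [37.55, -0.07, -0.12, 0.0629]
lid [ 480.3 -353.4] [52.5 66.6] -0.0822
```

Call:
carry_out(targets=[[0.7,0,-0.1,0],[2,0,-0.1,0],[4,0,-0.1,0.01],[6.5,0,-0.1,0.01],[9,0,-0.1,0.02],[11.5,0,-0.1,0.02],[14,0,-0.1,0.03],[16.5,0,-0.1,0.03],[19,0,-0.1,0.04],[21.5,0,-0.1,0.04],[24,0,-0.1,0.05],[26.5,0,-0.1,0.05],[29,0,-0.1,0.06],[31.5,-0.05,-0.1,0.063],[34,-0.07,-0.1,0.063],[36,-0.07,-0.1,0.063],[37.2,-0.07,-0.1,0.063],[37.5,-0.07,-0.1,0.063],[37.5,-0.07,-0.1,0.063],[37.5,-0.07,-0.1,0.063]])

```text
time_s: 12.27
position: [0.5205, -0.0165, 0.149]
eef_rot: [-3.141, 0.001, 1.392]
contact_force: [-0.0, 0.6, -1.4]
grip_width: 0.0519
finger_force: 37.3
```

Run:
```python
from plant import *
from h import *
st=get_state(); print(st["position"],st["eef_rot"],st["contact_force"],go(st,[.5200,-.0145,.0785],-.179))
```

```text
[ 0.52052699 -0.01651802  0.14904627] [-3.14129177e+00  5.99143224e-04  1.39225064e+00] [-0.00516726  0.56990604 -1.40921392] [0.19, -0.09, 7.05, 0.0005]
```

Call:
carry_out(targets=[[0.1,-0.03,0.5,0],[0.19,-0.09,1.5,0],[0.19,-0.09,3,0],[0.19,-0.09,4.5,0],[0.19,-0.09,5.7,0],[0.19,-0.09,6.5,0],[0.19,-0.09,7,0],[0.19,-0.09,7,0],[0.19,-0.09,7,0]])

```text
time_s: 13.02
position: [0.5202, -0.0144, 0.079]
eef_rot: [-3.141, 0.0, 1.391]
contact_force: [-0.2, 0.2, -1.4]
grip_width: 0.0516
finger_force: 37.3
```

Run:
```python
from plant import *
from h import *
st=get_state(); print(st["position"],st["eef_rot"],st["contact_force"],go(st,[.5200,-.0145,.0740],-.179))
s=snapshot("side"); a=cv2.resize(s["color"][150:270,280:400],None,fx=4.9,fy=4.9,interpolation=cv2.INTER_CUBIC)
cv2.imwrite("pics/c3.png",a)
```

```text
[ 0.520174   -0.01438503  0.0790286 ] [-3.14119987e+00  1.50850411e-04  1.39135306e+00] [-0.23196026  0.1591575  -1.3979846 ] [-0.01, -0.01, 0.5, -0.0004]
```

View pics/c3.png

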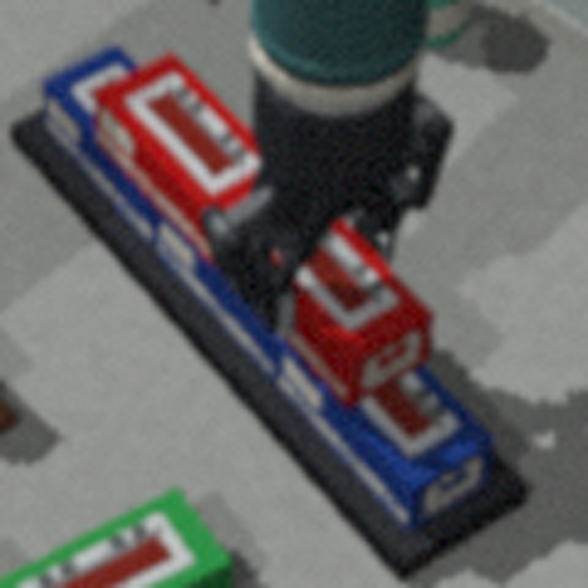

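The loose red box hovers about 5 mm above the right-hand joint, in line with the first red box. I'll set it down slowly.

Call:
carry_out(targets=[[0,0,0.1,0],[0,0,0.2,0],[0,0,0.3,0],[0,0,0.38,0],[0,0,0.44,0],[0,0,0.48,0],[0,0,0.5,0],[0,0,0.5,0],[0,0,0.5,0]])

```text
time_s: 13.82
position: [0.5202, -0.0141, 0.0743]
eef_rot: [3.142, 0.0, 1.392]
contact_force: [-0.5, 1.5, 1.5]
grip_width: 0.0515
finger_force: 37.4
```

Call:
carry_out(targets=[[0,0,-0.03,0],[0,0,-0.03,0],[0.04,0,-0.03,0],[0.08,0,-0.03,0],[0.12,0,-0.03,0],[0.16,0,-0.03,0],[0.18,0,-0.03,0],[0.18,0,-0.03,0],[0.18,0,-0.03,0]])

```text
time_s: 14.57
position: [0.5205, -0.0123, 0.0745]
eef_rot: [3.142, 0.0, 1.392]
contact_force: [0.6, -0.2, -1.7]
grip_width: 0.0514
finger_force: 37.2
```

Call:
carry_out(targets=[[0,0,0,0],[0,0,0,0],[0,0,0,0],[0,0,0,0],[0,0,-0.5,0],[0,0,-1.5,0],[0,0,-3,0],[0,0,-5,0],[0,0,-8,0],[0,0,-11,0],[0,0,-12,0],[0,0,-12,0],[-3,0,-12,0],[-6.5,0,-12,0],[-10,0,-12,0],[-13.5,0,-12,0],[-16,0,-12,0],[-18,0,-12,0],[-18,0,-12,0],[-18,0,-12,0]], gripper=0)

```text
time_s: 16.23
position: [0.4875, -0.1899, 0.1934]
eef_rot: [-3.14, -0.001, 1.389]
contact_force: [-0.8, 0.1, 0.7]
grip_width: 0.0853
finger_force: 0.0
```

Run:
```python
from plant import *
from h import *
import pickle
st=get_state(); print(st["position"],st["eef_rot"])
s=snapshot("top"); pickle.dump(s,open("top3.pkl","wb"))
cv2.imwrite("pics/top3c.png",cv2.resize(s["color"][140:215,240:400],None,fx=5,fy=5,interpolation=cv2.INTER_NEAREST))
for n,a in dict(redrow=(s,'red',(250,150,130,55),.095,110,110),blue=(s,'blue',(240,140,160,75),.055)).items():
    for r in lids(*a): print(n,*r)
```

```text
[ 0.48749869 -0.18988149  0.19336313] [-3.13958548e+00 -8.28051352e-04  1.38932324e+00]
redrow lid [518.8 -11.9] [14.3 63.9] -0.1771
redrow lid [529.5  44. ] [ 54.7 226.7] -0.1766
redrow win [520.3 -12.1] [35.1 82.6] -0.1748
redrow win [540.4  98.8] [35.  82.7] -0.1783
blue lid [504.4 -95.8] [53.9 54.4] 1.3893
blue lid [555.3 182.7] [55.5 56.3] -0.1732
```

View pics/top3c.png

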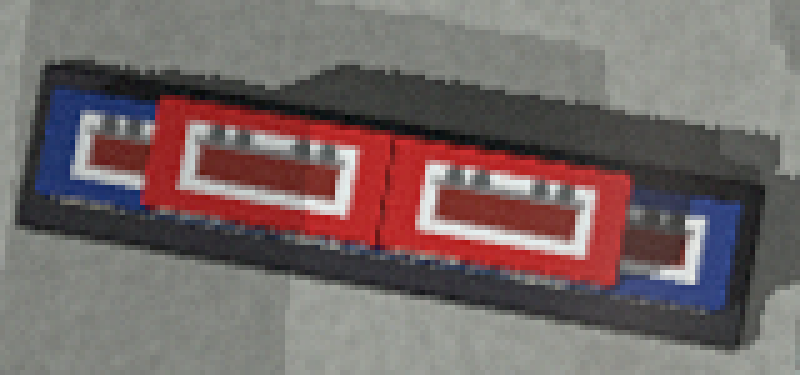

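The reds are 112.7 mm apart, flush and straddling both joints. Next the yellow box.

Run:
```python
from plant import *
from h import *
st=get_state(); print(go(st,[.4706,.351,.15],-.157))
```

```text
[52.82, -11.35, 4.43, -0.0232]
```

Call:
carry_out(targets=[[2,-0.4,0,0],[5,-1.1,0,0],[8.5,-1.8,0,0],[12,-2.6,0,0],[15.5,-3.3,0,-0.01],[19,-4.1,0,-0.01],[22.5,-4.8,0,-0.01],[26,-5.6,0,-0.01],[29.5,-6.3,0,-0.02],[33,-7.1,0.2,-0.02],[36.5,-7.8,0.6,-0.023],[40,-8.6,1.2,-0.023],[43.5,-9.3,2,-0.023],[47,-10.1,3,-0.023],[50,-10.8,4,-0.023],[52,-11.2,4.4,-0.023],[52.8,-11.35,4.4,-0.023],[52.8,-11.35,4.4,-0.023],[52.8,-11.35,4.4,-0.023],[52.8,-11.35,4.4,-0.023]])

```text
time_s: 17.95
position: [0.4704, 0.3495, 0.1506]
eef_rot: [-3.141, 0.001, 1.415]
contact_force: [0.5, 0.1, -0.3]
grip_width: 0.0857
finger_force: 0.0
```

Run:
```python
from plant import *
from h import *
st=get_state(); print(st["position"],st["eef_rot"][2],go(st,[.4706,.351,.0185],-.157))
```

```text
[0.47038789 0.3494749  0.15062522] 1.4149291461816915 [0.16, -0.0, 13.21, 0.0011]
```

Call:
carry_out(targets=[[0.1,0,1,0.001],[0.16,0,3,0.001],[0.16,0,5.5,0.001],[0.16,0,8,0.001],[0.16,0,10,0.001],[0.16,0,11.5,0.001],[0.16,0,12.6,0.001],[0.16,0,13.2,0.001],[0.16,0,13.2,0.001],[0.16,0,13.2,0.001],[0.16,0,13.2,0.001]])

```text
time_s: 18.87
position: [0.4718, 0.3521, 0.0194]
eef_rot: [3.14, -0.001, 1.414]
contact_force: [-0.4, -0.2, 0.1]
grip_width: 0.0856
finger_force: 0.0
```

Run:
```python
from plant import *
from h import *
st=get_state(); print(st["position"],st["eef_rot"][2],go(st,[.4706,.351,.0185],-.157))
```

```text
[0.47179504 0.35212115 0.01937414] 1.4135575351966176 [-0.13, -0.1, 0.09, -0.0002]
```

Call:
carry_out(targets=[[-0.12,-0.1,0,0],[-0.12,-0.1,0,0],[-0.12,-0.1,0,0]])

```text
time_s: 19.12
position: [0.4701, 0.351, 0.0191]
eef_rot: [3.141, -0.001, 1.414]
contact_force: [-0.2, -0.7, -0.5]
grip_width: 0.0854
finger_force: 0.0
```

Call:
carry_out(targets=[[0,0,0,0],[0,0,0,0],[0,0,0,0],[0,0,0,0],[0,0,0,0],[0,0,0,0],[0,0,0,0],[0,0,-0.3,0],[0,0,-1,0],[0,0,-2.5,0],[0,0,-4.5,0],[0,0,-7,0],[0,0,-9.5,0],[0,0,-12,0],[0,0,-14.5,0],[0,0,-16,0],[0,0,-16.5,0],[0,0,-16.5,0],[0,0,-16.5,0]], gripper=160, force=35)

```text
time_s: 20.7
position: [0.4693, 0.3505, 0.1828]
eef_rot: [-3.141, 0.001, 1.414]
contact_force: [-0.2, -0.2, -2.5]
grip_width: 0.0516
finger_force: 37.2
```

Run:
```python
from plant import *
from h import *
st=get_state(); print(st["position"],st["eef_rot"][2],go(st,[.5304,.0434,.180],-.178))
```

```text
[0.4692537  0.35049608 0.18280874] 1.413711453677449 [-29.37, 10.84, 0.29, 0.0209]
```

Call:
carry_out(targets=[[-0.6,0.2,0,0],[-2,0.7,0,0],[-4,1.5,0,0],[-6.5,2.4,0,0.01],[-9,3.3,0,0.01],[-11.5,4.2,0,0.01],[-14,5.2,0,0.01],[-16.5,6.1,0,0.02],[-19,7,0,0.02],[-21.5,7.9,0,0.021],[-24,8.9,0,0.021],[-26.5,9.8,0,0.021],[-28.3,10.45,0.1,0.021],[-29.1,10.74,0.2,0.021],[-29.37,10.84,0.3,0.021],[-29.37,10.84,0.3,0.021],[-29.37,10.84,0.3,0.021],[-29.37,10.84,0.3,0.021]])

```text
time_s: 22.2
position: [0.5305, 0.0448, 0.1803]
eef_rot: [-3.141, -0.0, 1.394]
contact_force: [0.2, 0.8, -2.0]
grip_width: 0.0516
finger_force: 37.2
```

Run:
```python
from plant import *
from h import *
st=get_state(); print(st["position"],st["eef_rot"][2],go(st,[.5304,.0434,.119],-.178))
```

```text
[0.53048835 0.04475884 0.18027253] 1.3937538423153497 [-0.14, 0.02, 6.13, 0.001]
```

Call:
carry_out(targets=[[-0.07,0,0.5,0],[-0.14,0.02,1.5,0.001],[-0.14,0.02,2.8,0.001],[-0.14,0.02,4,0.001],[-0.14,0.02,5,0.001],[-0.14,0.02,5.7,0.001],[-0.14,0.02,6.1,0.001],[-0.14,0.02,6.1,0.001],[-0.14,0.02,6.1,0.001]])

```text
time_s: 22.95
position: [0.531, 0.0425, 0.1194]
eef_rot: [-3.141, 0.0, 1.392]
contact_force: [0.6, 0.3, -0.9]
grip_width: 0.0514
finger_force: 37.2
```

Run:
```python
from plant import *
from h import *
st=get_state(); print(st["position"],st["eef_rot"][2],st["contact_force"],go(st,[.5304,.0434,.1145],-.178))
```

```text
[0.53104341 0.04247371 0.11943707] 1.3918858518508204 [ 0.55422547  0.27359244 -0.89565183] [0.08, -0.08, 0.49, -0.0009]
```

Call:
carry_out(targets=[[0.04,-0.03,0.1,0],[0.06,-0.05,0.2,0],[0.06,-0.05,0.3,0],[0.06,-0.05,0.38,0],[0.06,-0.05,0.44,0],[0.06,-0.05,0.48,0],[0.06,-0.05,0.5,0],[0.06,-0.05,0.5,0]])

```text
time_s: 23.62
position: [0.5306, 0.0431, 0.1145]
eef_rot: [-3.142, 0.0, 1.392]
contact_force: [0.0, 1.0, -2.0]
grip_width: 0.0514
finger_force: 37.2
```

Call:
carry_out(targets=[[0,0,0.03,0],[0,0,0.05,0],[0,0,0.05,0],[0,0,0.05,0]])

```text
time_s: 23.95
position: [0.5305, 0.0431, 0.114]
eef_rot: [-3.142, 0.0, 1.392]
contact_force: [-0.1, -0.3, -2.3]
grip_width: 0.0513
finger_force: 37.2
```

Call:
carry_out(targets=[[0,0,0.03,0],[0,0,0.05,0],[0,0,0.05,0],[0,0,0.05,0]])

```text
time_s: 24.28
position: [0.5306, 0.0431, 0.1138]
eef_rot: [3.141, 0.0, 1.392]
contact_force: [-1.8, -0.4, 2.2]
grip_width: 0.0516
finger_force: 37.6
```

Contact made. I'll release, rise and move aside to check.

Call:
carry_out(targets=[[0,0,0,0],[0,0,0,0],[0,0,0,0],[0,0,0,0],[0,0,-0.5,0],[0,0,-1.5,0],[0,0,-3,0],[0,0,-5,0],[0,0,-7.5,0],[0,0,-9,0],[0,0,-9,0],[-3,0,-9,0],[-6.5,0,-9,0],[-10,0,-9,0],[-13.5,0,-9,0],[-17,0,-9,0],[-20,0,-9,0],[-22,0,-9,0],[-22,0,-9,0]], gripper=0)

```text
time_s: 25.87
position: [0.4909, -0.1771, 0.2036]
eef_rot: [3.141, 0.002, 1.389]
contact_force: [-0.2, 0.4, -0.1]
grip_width: 0.0853
finger_force: 0.0
```

Run:
```python
from plant import *
from h import *
s=snapshot("top"); d=snapshot("side")
a=cv2.resize(s["color"][140:215,240:400],(800,375),interpolation=cv2.INTER_NEAREST)
b=cv2.resize(d["color"][110:290,60:520],(575,225)); b=cv2.copyMakeBorder(b,0,0,0,225,cv2.BORDER_CONSTANT)
cv2.imwrite("pics/end.png",np.vstack([a,b]))
for n,a in dict(yel=(s,'yellow',(280,140,80,60),.135,110,100),red=(s,'red',(250,150,130,55),.095,110,110),blue=(s,'blue',(240,140,160,75),.055)).items():
    for r in lids(*a) if 1 else []: print(n,*r)
```

```text
yel lid [529.5  43.2] [ 55.9 113.6] -0.1759
yel win [530.3  43.1] [34.6 82.2] -0.1785
red lid [515.1 -36.2] [54.6 63.4] -0.1732
red lid [532.9  44.4] [14.9 66.5] -0.1747
red lid [544.7 127.2] [53.3 58. ] -0.1733
blue lid [505.1 -96.7] [54.5 54.7] 1.3566
blue lid [555.4 182.9] [55.6 56.6] -0.1732
```

View pics/end.png

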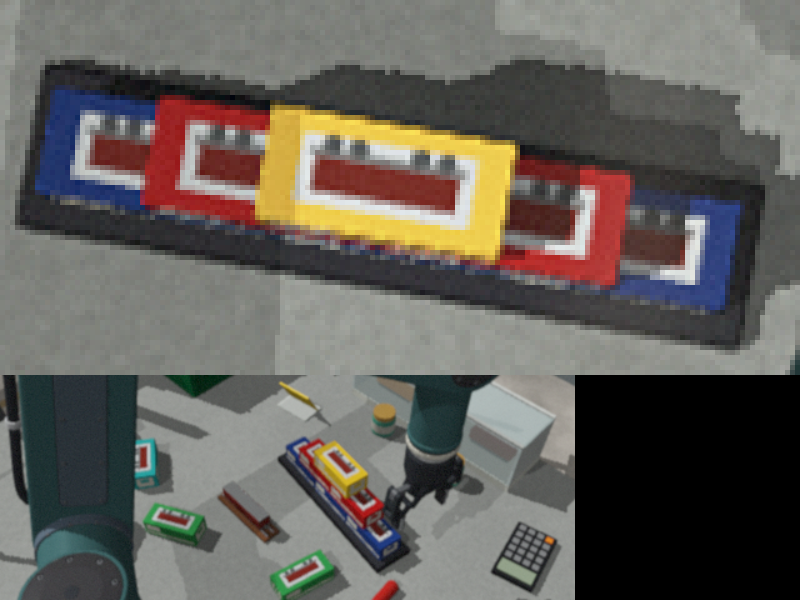

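The yellow box sits over the red joint: window at (530.3, 43.1) mm against a joint at (530.35, 43.35) mm, with yaw −0.178. The row is unmoved and the gripper is clear, so I'll hand in.

```bash
python3 -c "
from plant import *
print(job_done())"
```

```text
the job is handed in; nothing more can be done
None
```

I rebuilt the stack in brick bond and handed the job in at about 26 s: both reds straddle the blue joints with roughly a 0.7 mm gap between them, and the yellow box sits over their joint, within about 0.5 mm by camera.

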